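Eject the slide tray, draw it out to its loading line and hold it there

ROBOT

A 6-joint arm with a two-finger parallel gripper is mounted at the origin on the work surface. World frame = base frame: x ahead of the robot, y to its left, z up, the work surface at z = 0. Lengths are in m, angles in rad, forces in N, time in s.
With the tool pointing down it reaches from about 0.375 to 0.825 m from the base axis. Payload 5.5 kg.
Tool frame: the origin (TCP) lies on the centre line of the jaws, within the pads' length; the fingertips stand 19 mm ahead of it and the grasp point (between the pads) is the TCP; y points along the fingers, x is the direction in which the jaws open and shut, and the axes are right-handed (so a half turn about y gives the same grasp; the last joint's range is limited). The gripper opens to 85 mm and grips with 20 to 120 N. Pads are 22 mm wide; open, the fingers measure 114 mm over their backs; the gripper's body (76 mm by 85 mm) begins 54 mm behind the grasp point. The pads swing forward as they close: fully open they stand 13 mm farther back than shut.
Start: joints at [1.242, 0.314, -0.047, 1.21, 0, 1.571], TCP at [0.194, 0.568, 0.25] pointing down, gripper open.
Joint ranges: [-2.67, 2.67], [-0.69, 1.73], [-1.03, 1.25], [-2.08, 2.16], [-1.42, 1.45], [-3.14, 3.14]. Speed limits (rad/s): [2.39, 2.39, 3.01, 3.14, 3.14, 3.14].

INTERFACE

Orientations are given as a rotation vector (axis times angle).
In Python, from workcell import monitor, optics, finish_job gives the robot as it stands.
- The arm moves only by the tool arm_command, never from a script. Its argument "increments" is a list of rows, each an object of numbers: "x", "y", "z": the shift along the tool's x, y, z in m; "twist": the turn about the tool's y in rad. In form: [{"x": .., "y": .., "z": .., "twist": ..}, ...]. A call has 1 to 12 rows; each row is the pose to reach, as a shift and turn from the pose measured when the call began, along the tool's axes at that moment; what a row does not reach only later rows make up. A row lasts 1/8 s, in which the tool goes at most 62.5 mm and 10.7 degrees, less where a joint would pass 70% of its speed; a pose out of reach is approached as far as the arm can. A call with a gripper value outside its range is refused whole. "jaw" is the opening, from -1 (shut) to 1 (fully open), set as the call begins (left out, the last holds). The fingers move at their own pace and stop on an object; the grip force is fixed at half the most. Time passes only in rows, so rows that repeat a pose let the fingers close. It gives the time, the measured TCP pose, the force and the opening at its end, in the units of the state.
- monitor.sense(): the state, without advancing time (a new reading comes with each control period).
- optics.camera(name): name is "side" or "top" or "wrist"; returns the picture (400x640x3 uint8, blue, green, red); there is no depth.
- optics.camera_info(name): a dict with "vertical_fov" (degrees; the focal length in pixels is half the picture's height over the tangent of half this angle, whatever the lens; pixels are square), "cx", "cy" (the principal point, pixels), "pose" (4x4, takes a point from camera to world coordinates); the wrist camera has in their place "tool_from_camera" (4x4, takes a point from camera to tool coordinates, whose origin is the TCP and whose axes are the tool frame's). Camera axes: x right, y down, z forward; pixel columns grow to the right and rows downward; lengths in m; the calibration is good to about 2 mm. A picture is of the moment at which its call begins: read the wrist's pose just before it. camera_info takes no time and is no camera call.
- finish_job(): hands the job in, once; it reports no verdict.
The state is a dict: "t": time; "qpos": joint angles; "joint_vel": joint speeds; "tau": joint torques, N m; "position": TCP position; "eef_rot": TCP orientation; "contact_force": force on the tool from outside, world axes, zero at the start; "moment": the same for the moment, N m; "gripper_width": finger opening in m.
Only numpy, scipy, OpenCV 4.12 (cv2) and the standard library are available. Lean on these libraries where they do the work, as an engineer would, in place of code of your own. Each camera call takes 0.05 s, during which the arm holds its last target.

TASK

Press the eject key on top of the slide reader all the way down so that the tray comes out of its slot, then take the tray by its finger grip and draw it straight out until the black line across it is level with the front edge of the ledge. The tray has no stop and is past its balance point there, so do not let it tip: finish while holding it still and level at the line, its tail lying on the ledge, ready for a colleague to lay slides on it. Leave the other things on the bench alone.

Things in the scene. Friction and masses are not known exactly. Their poses are not given: they have to be found in the camera images.
- reader: Slide reader, fixed, 300 mm deep (x), 190 wide (y), white roof, top at 108 mm. Origin: centre of its underside; -x points outward, the way the tray comes out; z up. A flat bed 50 mm above the bench runs between cheeks 91 mm apart under the roof (underside 94 mm). The hood's front face is at x = -130 mm; the bed runs on as an open ledge to x = -150 mm, with 6 mm guide rails beside the tray.
- ledge_edge (a point): Middle of the straight front edge of the ledge, at bed height (50 mm above the bench), axes as the reader's. The edge is 190 mm long across the reader and shows on both sides of the tray.
- eject_key (a joint): Black 40 x 44 mm eject key on the roof. 0 = up, 0.020 m = fully down (solid stop). Goes straight down against a spring (3 to 6 N) plus the tray's drag, 8 to 16 N in all near the bottom; springs back up. It drives a pusher behind the tray 2.7 times as far: a full press leaves the tray's front end about 28 mm past the ledge edge (more if pressed fast), lying there safely.
- key_top (a point): Centre of the eject key's top face, on the reader's middle line 80 mm behind the ledge edge; 134.5 mm above the bench when up, 114.5 mm when down. The collar around the key is 112 mm high.
- tray: Loose aluminium slide tray, 235 x 88 x 6 mm, 0.27 to 0.43 kg, balance point near its middle. Origin: centre of its underside; axes as the reader's, front end at x = -117.5 mm. At the start the front end is 0 to 4 mm inside the hood's face, out of the fingers' reach. Four grey 76 x 25 mm slide places lie side by side between the grip and the black line.
- tray_grip (a point): Centre of the tray's finger grip, a grey upright block 30 mm long (tray x), 14 mm thick (y), 28 mm high above the plate; this point is 14 mm above the plate and 18 mm behind the front end. Pinch it from above across its 14 mm; when ejected, its centre is about 30 mm in front of the hood's face.
- tray_line (a point): Middle of the black line, 3 mm wide, that runs across the tray's top face 152 mm behind its front end (x = +34.5 mm of the tray). With the line at the ledge edge this point lies 6 mm above point ledge_edge.
- tube_rack: Bystander: white rack with capped tubes, 60 x 170 mm, 85 mm high; origin at the centre of its underside. Leave alone.
- bottle: Bystander: clear bottle with a blue cap, 72 mm across, 150 mm high; origin at the centre of its underside. Leave alone.
- canister: Bystander: steel canister, 64 mm across, 114 mm high; origin at the centre of its underside. Leave alone.
- slide_box: Bystander: flat grey box for slides, 90 x 170 mm, 32 mm high; origin at the centre of its underside. Leave alone.

How it is judged:
By the outcome, as a careful person would: the job done as asked, in the order asked, and still so for the second after the job is handed in, while the arm keeps its last pose, push and grip.
It also fails if it takes over 48 s, if anything falls off the work surface, if the arm or the gripper's body presses on something with over 40 N, if the wrist force passes 120 N, or if a joint passes its speed limit or range.

## Working session

There is one attempt and no reset: what is moved stays moved. The work goes in short steps, Python scripts to look and compute and a tool call to move; the robot and the scene stay as the last step left them, time stands still between calls to the robot, and variables do not carry over. Pictures are saved under pics/ and viewed, and the job is handed in when it is done.

Besides the shell and the picture viewer there is one more tool, called after "Request:" as a command line: name --argument value ..., lists and objects as JSON in quotes. arm_command: Moves the arm, as the interface text tells. Its arguments: {"type":"object","properties":{"increments":{"type":"array"},"jaw":{"type":"number"}},"required":["increments"]}

```bash
ls; mkdir -p pics
python3 - <<'E'
from workcell import monitor, optics
import cv2
s=monitor.sense();print(s)
for n in("side","top"):
    cv2.imwrite(f"pics/{n}0.png",optics.camera(n));print(n,optics.camera_info(n))
cv2.imwrite("pics/w0.png",optics.camera("wrist"));print(optics.camera_info("wrist"))
E
```

```text
pics
{'t': 0.0, 'qpos': array([ 1.24199860e+00,  3.14231198e-01, -4.80838118e-02,  1.21021512e+00,
       -1.09308524e-05,  1.57081854e+00]), 'joint_vel': array([ 0.00018135, -0.00051567, -0.00101891,  0.00084207,  0.00154585,
        0.00245794]), 'tau': array([ 6.43567982e-04, -5.39587533e+01,  3.39752448e+01,  1.90792250e-02,
        1.48136496e-04,  7.01639067e-06]), 'position': array([0.19356677, 0.56733096, 0.24942937]), 'eef_rot': array([-1.34804865, -0.96263096,  0.96495618]), 'contact_force': array([-0.09717444,  0.36261352,  0.02920032]), 'moment': array([-0.02824929,  0.02923421, -0.01599321]), 'gripper_width': 0.08525106792186939}
side {'vertical_fov': 52.14508012234281, 'cx': 313.77836730044, 'cy': 193.63646309510324, 'pose': array([[ 0.99689633, -0.06160031,  0.04902162,  0.45563954],
       [-0.07487237, -0.54943693,  0.83217377, -0.87351065],
       [-0.02432787, -0.83326134, -0.55234382,  0.64881091],
       [ 0.        ,  0.        ,  0.        ,  1.        ]])}
top {'vertical_fov': 45.8010988684385, 'cx': 321.1235662893641, 'cy': 201.38651053475903, 'pose': array([[-0.01342613, -0.99553733,  0.09340854,  0.39024542],
       [-0.99978863,  0.01482045,  0.01424941, -0.0810041 ],
       [-0.01557017, -0.09319749, -0.99552589,  1.28832057],
       [ 0.        ,  0.        ,  0.        ,  1.        ]])}
{'vertical_fov': 71.98118549324717, 'cx': 316.48851443351606, 'cy': 195.9350508639951, 'tool_from_camera': array([[ 9.99998472e-01, -6.00340215e-04, -1.64204897e-03,
        -1.44801762e-03],
       [ 1.40545279e-03, -2.82606488e-01,  9.59234902e-01,
        -1.23266411e-01],
       [-1.03992098e-03, -9.59235744e-01, -2.82605212e-01,
         7.21968195e-02],
       [ 0.00000000e+00,  0.00000000e+00,  0.00000000e+00,
         1.00000000e+00]])}
```

View pics/side0.png

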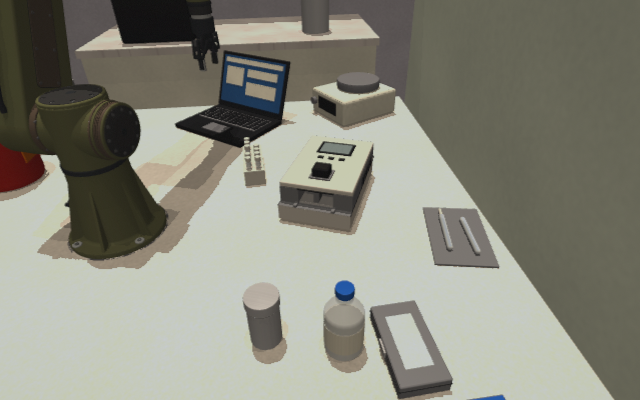

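View pics/top0.png

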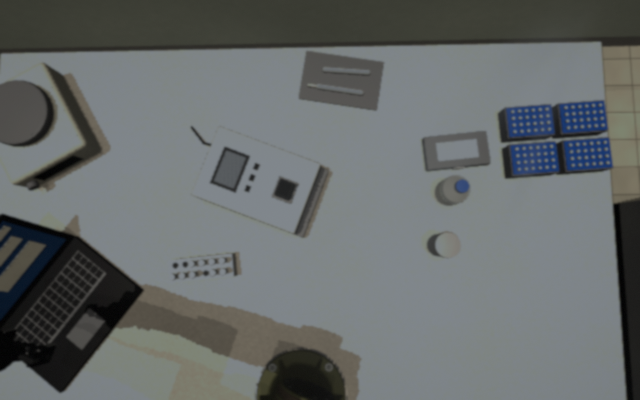

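View pics/w0.png

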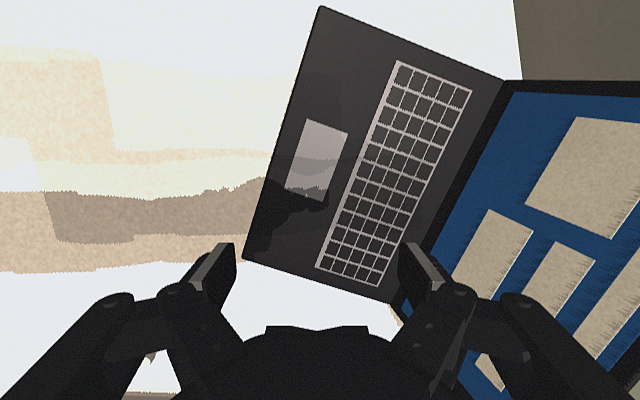

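The top view shows the reader at about (262,180), with the key near (285,189) and the ledge to the right at about (318,200). The side view shows it at about (328,180), with the key near (322,171). I'll enlarge both.

Run:
```python
import cv2
a=cv2.imread("pics/top0.png")[115:250,180:350];cv2.imwrite("pics/top0c.png",cv2.resize(a,None,fx=4.4,fy=4.4,interpolation=cv2.INTER_CUBIC))
a=cv2.imread("pics/side0.png")[125:235,265:395];cv2.imwrite("pics/side0c.png",cv2.resize(a,None,fx=5,fy=5,interpolation=cv2.INTER_CUBIC))
```

```text
(no output)
```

View pics/top0c.png

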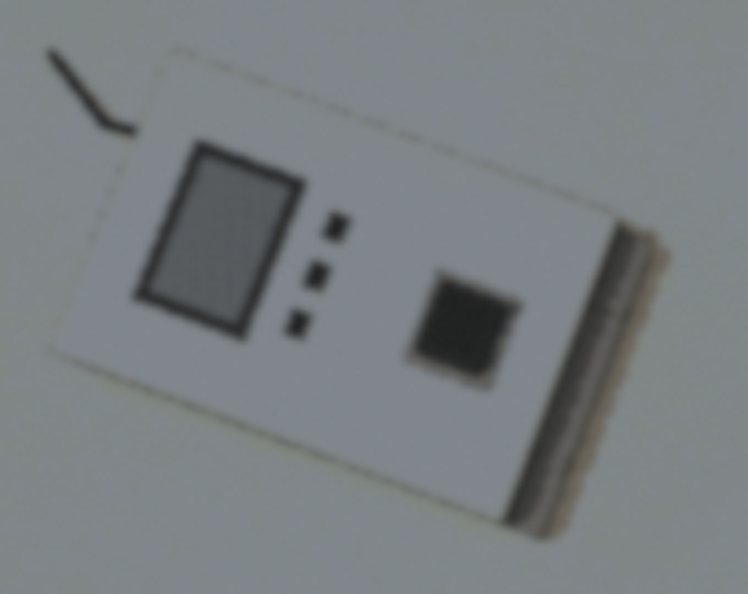

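View pics/side0c.png

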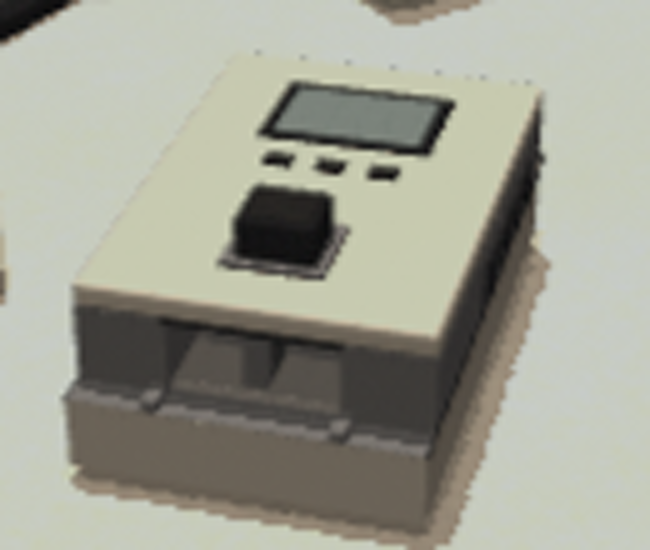

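```bash
cat > h.py <<'E'
import numpy as np,cv2
from scipy.optimize import least_squares
from scipy.spatial.transform import Rotation as R
INFO={}
def info(n):
    from workcell import optics
    return optics.camera_info(n)
def f_(i): return 200/np.tan(np.radians(i['vertical_fov']/2))
def proj(i,P,pose=None):
    T=i['pose'] if pose is None else pose
    p=(np.asarray(P)-T[:3,3])@T[:3,:3]
    f=f_(i); return np.c_[i['cx']+f*p[:,0]/p[:,2], i['cy']+f*p[:,1]/p[:,2]]
def wpose(i,s):
    T=np.eye(4);T[:3,:3]=R.from_rotvec(s['eef_rot']).as_matrix();T[:3,3]=s['position'];return T@i['tool_from_camera']
def back(i,uv,z,pose=None):
    T=i['pose'] if pose is None else pose
    f=f_(i);uv=np.atleast_2d(uv)
    d=np.c_[(uv[:,0]-i['cx'])/f,(uv[:,1]-i['cy'])/f,np.ones(len(uv))]@T[:3,:3].T
    return T[:3,3]+d*((z-T[2,3])/d[:,2])[:,None]
def r2w(q,P):
    P=np.asarray(P,float);c,s=np.cos(q[2]),np.sin(q[2])
    return np.c_[q[0]+c*P[:,0]-s*P[:,1],q[1]+s*P[:,0]+c*P[:,1],P[:,2]]
E
python3 - <<'E'
from h import *
top,side=info('top'),info('side')
# roof: fl(front,+y) etc
C=[[.150,-.095,.108],[-.130,-.095,.108],[-.130,.095,.108],[.150,.095,.108]]
tu=np.array([[172,48],[618,215],[505,520],[50,350]])/4.4+[180,115]
su=np.array([[540,92],[437,338],[75,288],[240,57]])/5+[265,125]
K=[[-.07,0,.1345]]
ku=np.array([[461,327]])/4.4+[180,115]
L=[[-.15,.095,.05],[-.15,-.095,.05]];lu=np.array([[68,397],[432,455]])/5+[265,125]
def res(q,full=0):
    a=proj(top,r2w(q,C+K))-np.r_[tu,ku]; b=proj(side,r2w(q,C+L))-np.r_[su,lu]
    return (a,b) if full else np.r_[a.ravel(),b.ravel()]
r=least_squares(res,[.55,0,1.2]);print(r.x);print(*res(r.x,1))
print(r2w(r.x,[[-.07,0,.1345],[-.15,0,.05]]))
E
```

```text
[0.55672186 0.08968891 1.19847703]
[[-0.49752394 -0.58880861]
 [ 0.88765239 -0.73062454]
 [-0.22086478  0.60580167]
 [-0.60303922  0.15237571]
 [-0.03105826 -0.66453737]] [[ 0.92730357 -1.34489601]
 [ 0.90009917  0.27379494]
 [-0.89206213 -0.46994164]
 [-0.87808429 -1.19015337]
 [-0.69745845  1.04160576]
 [-0.57205887  1.15606681]]
[[ 0.53125748  0.02448488  0.1345    ]
 [ 0.50215533 -0.05003401  0.05      ]]
```

Run:
```python
from h import *
from workcell import monitor
s=monitor.sense();M=R.from_rotvec(s['eef_rot']).as_matrix();print(s['t'],M.round(3))
q=[.5567,.0897,1.1985]
for name,a in(("z in",q[2]),("z out",q[2]+np.pi)):
    zt=np.array([np.cos(a),np.sin(a),0]);cz=M[:,2]
    # twist about tool y(down)
    th=np.arctan2(zt@M[:,0],zt@cz);print(name,np.degrees(th),th)
def shift(P): return M.T@(np.array(P)-s['position'])
print(shift([.5313,.0245,.25]))
```

```text
0.15 [[ 0.323 -0.    -0.946]
 [ 0.946 -0.001  0.323]
 [-0.001 -1.     0.   ]]
z in 92.4928631116531 1.6143049958947542
z out -87.5071368883469 -1.5272876576950392
[-4.04846580e-01  1.71771235e-04 -4.94940497e-01]
```

Request:
arm_command --increments '[{"x": -0.02,"y": 0,"z": -0.025,"twist": 0.09},{"x": -0.057,"y": 0,"z": -0.07,"twist": 0.24},{"x": -0.097,"y": 0,"z": -0.118,"twist": 0.4},{"x": -0.136,"y": 0,"z": -0.166,"twist": 0.56},{"x": -0.175,"y": 0,"z": -0.214,"twist": 0.72},{"x": -0.214,"y": 0,"z": -0.262,"twist": 0.88},{"x": -0.253,"y": 0,"z": -0.31,"twist": 1.04},{"x": -0.292,"y": 0,"z": -0.358,"twist": 1.19},{"x": -0.331,"y": 0,"z": -0.405,"twist": 1.34},{"x": -0.366,"y": 0,"z": -0.448,"twist": 1.48},{"x": -0.392,"y": 0,"z": -0.479,"twist": 1.57},{"x": -0.405,"y": 0,"z": -0.495,"twist": 1.614}]' --jaw -1

```text
t: 1.65
position: [0.5319, 0.0225, 0.2498]
eef_rot: [-1.552, 0.295, -0.294]
contact_force: [0.2, 0.1, 0.5]
gripper_width: 0.0003
```

Run:
```python
from h import *
from workcell import monitor,optics
s=monitor.sense();M=R.from_rotvec(s['eef_rot']).as_matrix();print(s['t'],s['position'],M.round(3),s['contact_force'],s['joint_vel'].round(3),s['gripper_width'])
cv2.imwrite("pics/w1.png",optics.camera("wrist"))
i=info("wrist");T=wpose(i,s);q=[.5567,.0897,1.1985]
print(proj(i,r2w(q,[[-.05,.022,.1345],[-.05,-.022,.1345],[-.09,.022,.1345],[-.09,-.022,.1345],[-.13,.095,.108],[-.13,-.095,.108]]),T).round(1))
```

```text
1.65 [0.53190741 0.02251744 0.24979872] [[ 0.93  -0.001  0.367]
 [-0.367 -0.001  0.93 ]
 [-0.    -1.    -0.001]] [0.24517182 0.09254758 0.47729449] [-0.246  0.137  0.167  0.037  0.013  0.074] 0.0003057366498402285
[[290.3 172.1]
 [340.2 171.9]
 [291.7 214.7]
 [339.4 214.5]
 [226.  241.7]
 [405.8 241. ]]
```

View pics/w1.png

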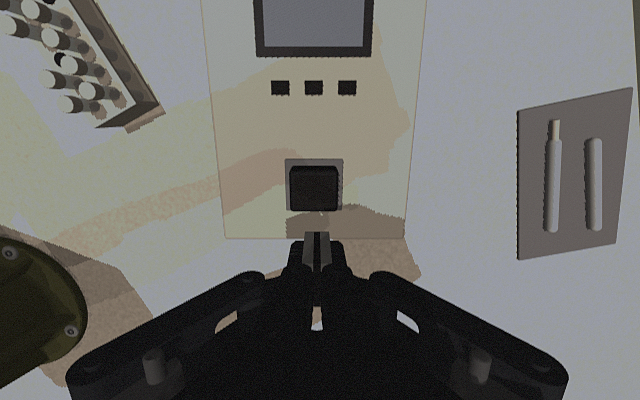

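Key top spans roughly (289–339, 167–211), about 3 px higher than I predicted, so the reader sits about 2 mm further in. I'll go down to just above the key.

Request:
arm_command --increments '[{"x": -0.001,"y": 0.015,"z": 0.003,"twist": 0},{"x": -0.001,"y": 0.045,"z": 0.004,"twist": 0},{"x": -0.001,"y": 0.07,"z": 0.004,"twist": 0},{"x": -0.001,"y": 0.085,"z": 0.004,"twist": 0},{"x": -0.001,"y": 0.09,"z": 0.004,"twist": 0},{"x": -0.001,"y": 0.09,"z": 0.004,"twist": 0}]'

```text
t: 2.45
position: [0.5333, 0.0258, 0.1599]
eef_rot: [-1.553, 0.295, -0.296]
contact_force: [-0.2, -0.4, 1.2]
gripper_width: 0.0001
```

Run:
```python
from h import *
from workcell import monitor,optics
s=monitor.sense();M=R.from_rotvec(s['eef_rot']).as_matrix();print(s['t'],s['position'],M.round(3),s['contact_force'],s['joint_vel'].round(3))
cv2.imwrite("pics/w2.png",optics.camera("wrist"))
i=info("wrist");T=wpose(i,s);q=[.5567,.0897,1.1985]
print(proj(i,r2w(q,[[-.05,.022,.1345],[-.05,-.022,.1345],[-.09,.022,.1345],[-.09,-.022,.1345],[-.13,.095,.108],[-.13,-.095,.108]]),T).round(1))
```

```text
2.45 [0.53333414 0.02577168 0.1599125 ] [[ 0.93  -0.     0.368]
 [-0.368 -0.002  0.93 ]
 [ 0.001 -1.    -0.002]] [-0.24718581 -0.39465041  1.17115013] [-0.006 -0.009  0.018  0.007  0.    -0.   ]
[[275.6 210.2]
 [352.5 209.8]
 [278.7 271.7]
 [350.4 271.3]
 [188.2 299.6]
 [442.4 298.5]]
```

View pics/w2.png

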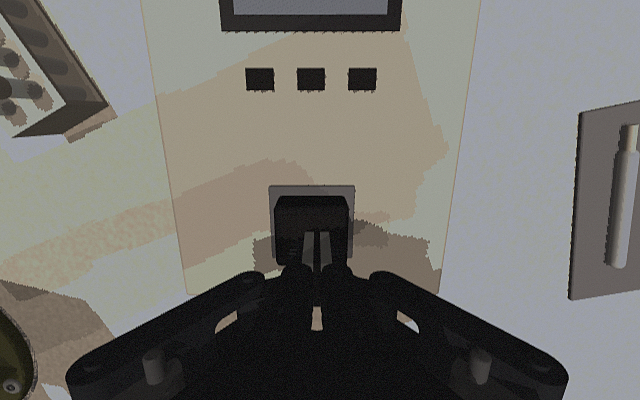

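The fingertips sit over the middle of the key, whose top spans x 275–349. I'll press slowly.

Request:
arm_command --increments '[{"x": 0,"y": 0.004,"z": 0.002,"twist": 0},{"x": 0,"y": 0.007,"z": 0.002,"twist": 0},{"x": 0,"y": 0.01,"z": 0.002,"twist": 0},{"x": 0,"y": 0.013,"z": 0.002,"twist": 0},{"x": 0,"y": 0.016,"z": 0.002,"twist": 0},{"x": 0,"y": 0.019,"z": 0.002,"twist": 0},{"x": 0,"y": 0.021,"z": 0.002,"twist": 0},{"x": 0,"y": 0.023,"z": 0.002,"twist": 0},{"x": 0,"y": 0.025,"z": 0.002,"twist": 0},{"x": 0,"y": 0.0265,"z": 0.002,"twist": 0},{"x": 0,"y": 0.0265,"z": 0.002,"twist": 0}]'

```text
t: 3.88
position: [0.5349, 0.0276, 0.135]
eef_rot: [-1.552, 0.294, -0.298]
contact_force: [-2.7, 0.1, 8.7]
gripper_width: -0.0
```

Request:
arm_command --increments '[{"x": 0,"y": 0.001,"z": 0,"twist": 0},{"x": 0,"y": 0.002,"z": 0,"twist": 0},{"x": 0,"y": 0.003,"z": 0,"twist": 0},{"x": 0,"y": 0.003,"z": 0,"twist": 0}]'

```text
t: 4.38
position: [0.535, 0.0276, 0.1331]
eef_rot: [-1.552, 0.293, -0.298]
contact_force: [-3.8, 0.2, 10.5]
gripper_width: 0.0004
```

Run:
```python
from h import *
from workcell import monitor,optics
s=monitor.sense();print(s['t'],s['position'],s['contact_force'],s['joint_vel'].round(3))
a=optics.camera("side")[125:235,265:395];cv2.imwrite("pics/side3c.png",cv2.resize(a,None,fx=5,fy=5,interpolation=cv2.INTER_CUBIC))
```

```text
4.375 [0.53500358 0.02756597 0.13312929] [-3.79235972  0.22053772 10.4874863 ] [ 0.001  0.    -0.001 -0.     0.001  0.001]
```

View pics/side3c.png

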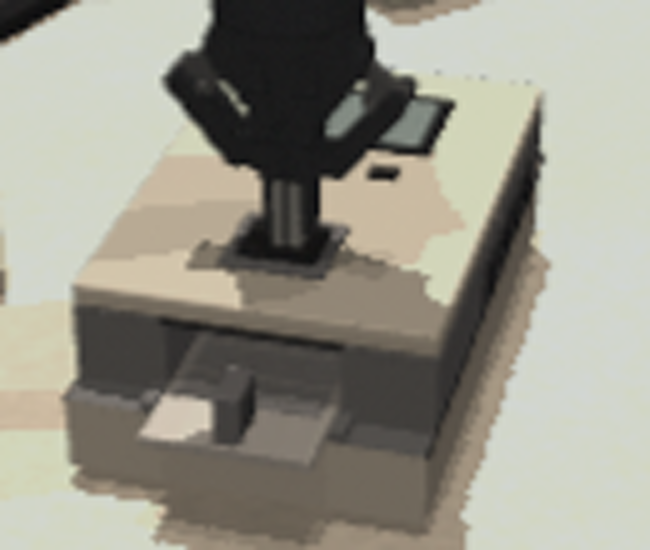

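The tray is coming out: its front edge is at about (140–310, 440–465) in the crop. The force hasn't jumped yet, so I'll push on until I feel the stop.

Request:
arm_command --increments '[{"x": 0,"y": 0.0015,"z": 0,"twist": 0},{"x": 0,"y": 0.003,"z": 0,"twist": 0},{"x": 0,"y": 0.003,"z": 0,"twist": 0}]'

```text
t: 4.8
position: [0.5351, 0.0276, 0.1328]
eef_rot: [-1.551, 0.292, -0.299]
contact_force: [-8.7, 0.0, 23.4]
gripper_width: 0.0002
```

The stop is solid: force rose to 23 N for 0.3 mm of travel. I'll rise and move out over the grip with the jaws open.

Request:
arm_command --increments '[{"x": 0,"y": -0.015,"z": 0,"twist": 0},{"x": 0,"y": -0.045,"z": 0,"twist": 0},{"x": 0,"y": -0.07,"z": -0.02,"twist": 0},{"x": 0,"y": -0.07,"z": -0.055,"twist": 0},{"x": 0,"y": -0.07,"z": -0.082,"twist": 0},{"x": 0,"y": -0.07,"z": -0.09,"twist": 0},{"x": 0,"y": -0.07,"z": -0.09,"twist": 0},{"x": 0,"y": -0.07,"z": -0.09,"twist": 0}]' --jaw 1

```text
t: 5.8
position: [0.5021, -0.0554, 0.2028]
eef_rot: [-1.551, 0.292, -0.299]
contact_force: [-0.2, -0.2, -0.7]
gripper_width: 0.0859
```

Run:
```python
from h import *
from workcell import monitor,optics
s=monitor.sense();M=R.from_rotvec(s['eef_rot']).as_matrix();print(s['t'],s['position'],M.round(4),s['contact_force'],s['joint_vel'].round(3),s['gripper_width'])
cv2.imwrite("pics/w4.png",optics.camera("wrist"))
o=optics.camera("top");cv2.imwrite("pics/top4.png",o)
a=o[150:260,260:380];cv2.imwrite("pics/top4c.png",cv2.resize(a,None,fx=5,fy=5,interpolation=cv2.INTER_CUBIC))
o=optics.camera("side");cv2.imwrite("pics/side4.png",o)
a=o[125:235,265:395];cv2.imwrite("pics/side4c.png",cv2.resize(a,None,fx=5,fy=5,interpolation=cv2.INTER_CUBIC))
```

```text
5.8 [ 0.50205315 -0.05543125  0.20279121] [[ 9.300e-01  4.600e-03  3.676e-01]
 [-3.676e-01 -1.200e-03  9.300e-01]
 [ 4.700e-03 -1.000e+00  6.000e-04]] [-0.19439161 -0.16090416 -0.73426208] [ 0.006  0.002  0.001  0.001 -0.002 -0.004] 0.08585564369441208
```

View pics/w4.png

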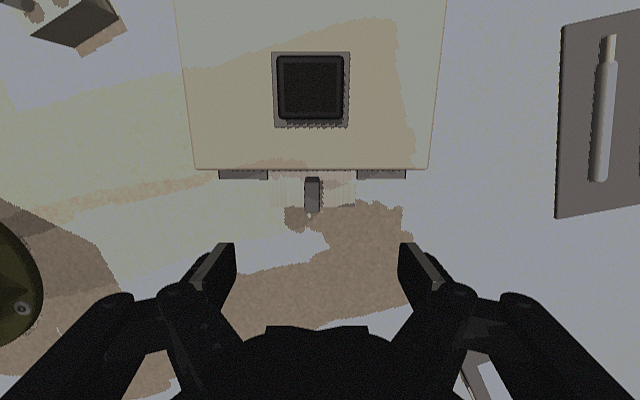

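View pics/side4c.png

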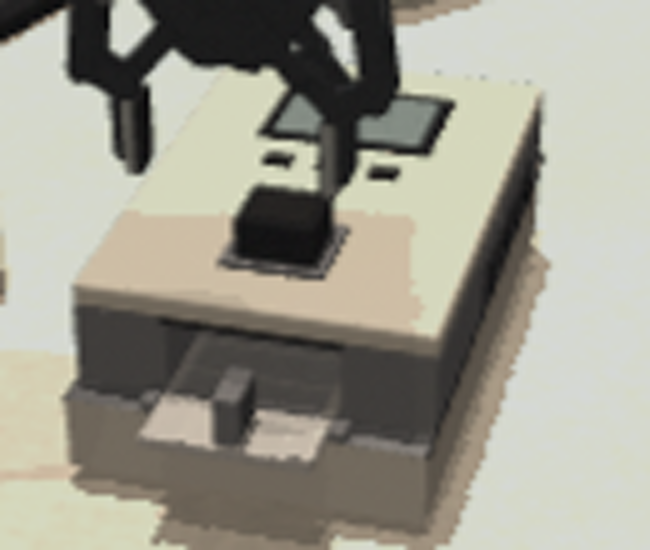

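Run:
```python
from h import *
a=cv2.imread("pics/w4.png")[150:240,250:370];a=cv2.convertScaleAbs(a,alpha=1.3,beta=20)
cv2.imwrite("pics/w4c.png",cv2.resize(a,None,fx=6,fy=6,interpolation=cv2.INTER_CUBIC))
```

```text
(no output)
```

View pics/w4c.png

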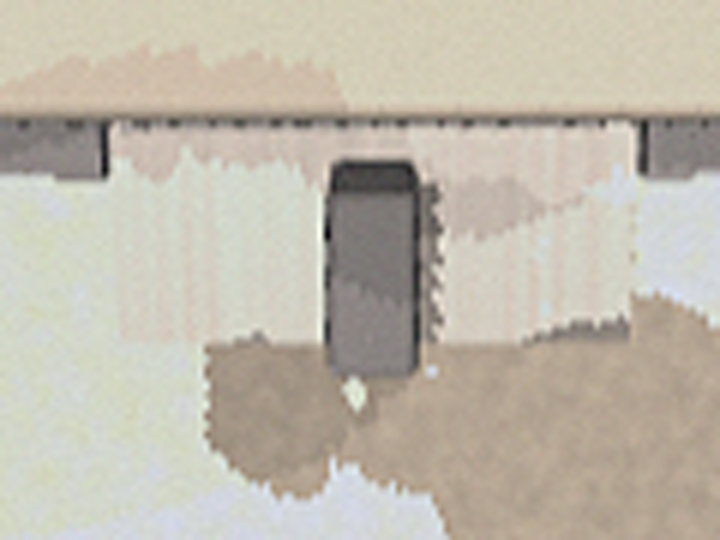

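View pics/top4c.png

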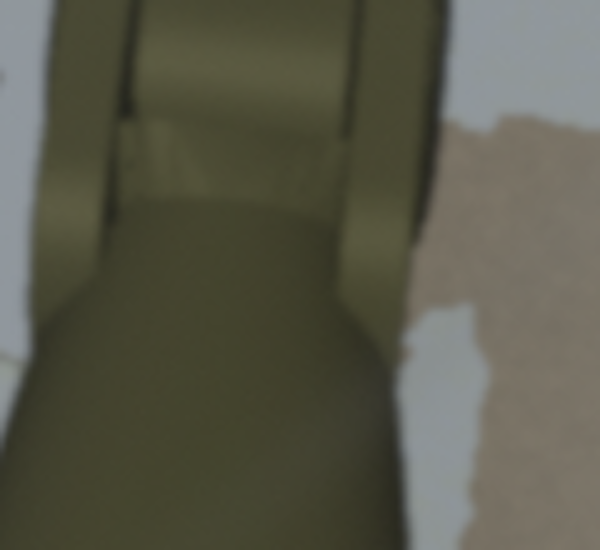

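Run:
```python
from h import *
rot=np.array([-1.551,.292,-.299])
M=np.array([[.93,.0046,.3676],[-.3676,-.0012,.93],[.0047,-1,.0006]])
P0=np.array([.50205,-.05543,.20279])
i=info("wrist");T=np.eye(4);T[:3,:3]=M;T[:3,3]=P0;T=T@i['tool_from_camera']
c=lambda *p:np.array(p)/6+[250,150]
def show(n,uv,z):
    X=back(i,uv,z,T);print(n,X.round(4).tolist(),((X-P0)@M).round(4).tolist())
show("grip top corners rl rr fl fr",c((329,190),(414,190),(329,373),(416,373)),.084)
show("tray front l,r",c((120,345),(630,345)),.056)
show("ledge edge l r",c((60,179),(680,179)),.05)
show("roof front",np.array([[196,168.5],[429,169.5]]),.108)
show("key top",np.array([[279,57],[343,57],[278,118],[345,118]]),.1345)
q=[.5567,.0897,1.1985]
print(r2w(q,[[-.178,0,.07]]))
```

```text
grip top corners rl rr fl fr [[0.497, -0.0403, 0.084], [0.5089, -0.045, 0.084], [0.4859, -0.0673, 0.084], [0.4985, -0.0723, 0.084]] [[-0.0108, 0.1187, 0.0122], [0.002, 0.1188, 0.0121], [-0.0112, 0.1187, -0.0171], [0.0023, 0.1188, -0.0171]]
tray front l,r [[0.4495, -0.0582, 0.056], [0.5314, -0.0908, 0.056]] [[-0.0485, 0.1466, -0.022], [0.0396, 0.147, -0.0222]]
ledge edge l r [[0.4507, -0.0286, 0.05], [0.5494, -0.0678, 0.05]] [[-0.0584, 0.1525, 0.006], [0.0479, 0.153, 0.0058]]
roof front [[0.4231, 0.007, 0.108], [0.5967, -0.0628, 0.108]] [[-0.0968, 0.0944, 0.029], [0.0903, 0.0952, 0.0278]]
key top [[0.5189, 0.0511, 0.1345], [0.5565, 0.0362, 0.1345], [0.5033, 0.0174, 0.1345], [0.545, 0.0009, 0.1345]] [[-0.0238, 0.0682, 0.1052], [0.0166, 0.0684, 0.1052], [-0.0259, 0.0682, 0.0682], [0.0189, 0.0684, 0.0681]]
[[ 0.49195154 -0.07610602  0.07      ]]
```

The grip centre is at tool (−4.4, −2.5) mm, and the tray front is about 28 mm past the ledge edge and square to the tool. I'll descend to TCP z ≈ 0.079, which leaves the fingertips about 4 mm above the plate.

Request:
arm_command --increments '[{"x": -0.003,"y": 0.015,"z": -0.002,"twist": 0},{"x": -0.0045,"y": 0.05,"z": -0.0025,"twist": 0},{"x": -0.0045,"y": 0.085,"z": -0.0025,"twist": 0},{"x": -0.0045,"y": 0.11,"z": -0.0025,"twist": 0},{"x": -0.0045,"y": 0.12,"z": -0.0025,"twist": 0},{"x": -0.0045,"y": 0.1235,"z": -0.0025,"twist": 0},{"x": -0.0045,"y": 0.1235,"z": -0.0025,"twist": 0},{"x": -0.0045,"y": 0.1235,"z": -0.0025,"twist": 0}]'

```text
t: 6.95
position: [0.4981, -0.0563, 0.0801]
eef_rot: [-1.551, 0.29, -0.3]
contact_force: [0.2, -1.0, -0.3]
gripper_width: 0.0853
```

Run:
```python
from h import *
from workcell import monitor,optics
s=monitor.sense();M=R.from_rotvec(s['eef_rot']).as_matrix();print(s['t'],s['position'],M.round(4),s['contact_force'],s['gripper_width'])
cv2.imwrite("pics/w5.png",optics.camera("wrist"))
```

```text
6.95 [ 0.49812581 -0.05629562  0.08005977] [[ 9.301e-01  5.900e-03  3.672e-01]
 [-3.672e-01 -1.500e-03  9.301e-01]
 [ 6.000e-03 -1.000e+00  7.000e-04]] [ 0.19231219 -1.04369314 -0.28093483] 0.08531817213378108
```

View pics/w5.png

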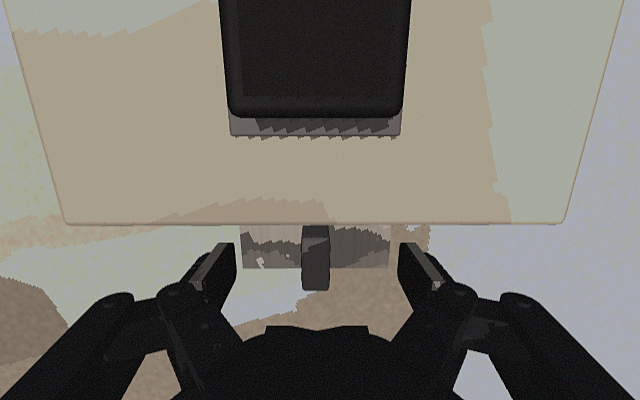

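The grip at x ≈ 302–330 is centred between the pads, which are at 234 and 399. Closing.

Request:
arm_command --increments '[{"x": 0,"y": 0.001,"z": 0,"twist": 0},{"x": 0,"y": 0.001,"z": 0,"twist": 0},{"x": 0,"y": 0.001,"z": 0,"twist": 0},{"x": 0,"y": 0.001,"z": 0,"twist": 0},{"x": 0,"y": 0.001,"z": 0,"twist": 0},{"x": 0,"y": 0.001,"z": 0,"twist": 0}]' --jaw -1

```text
t: 7.75
position: [0.4981, -0.0563, 0.0792]
eef_rot: [-1.551, 0.29, -0.3]
contact_force: [-0.8, 0.1, 3.7]
gripper_width: 0.0128
```

Run:
```python
from h import *
from workcell import monitor,optics
s=monitor.sense();print(s['t'],s['position'],s['contact_force'],s['moment'],s['gripper_width'])
cv2.imwrite("pics/w6.png",optics.camera("wrist"))
a=optics.camera("side")[125:235,265:395];cv2.imwrite("pics/side6c.png",cv2.resize(a,None,fx=5,fy=5,interpolation=cv2.INTER_CUBIC))
```

```text
7.75 [ 0.49809877 -0.05632945  0.07920483] [-0.84486209  0.13382482  3.71343733] [0.09338033 0.48557706 0.10139412] 0.01284768544790943
```

View pics/w6.png

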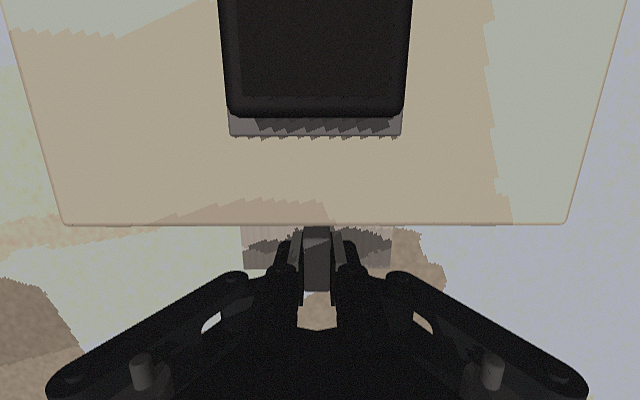

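View pics/side6c.png

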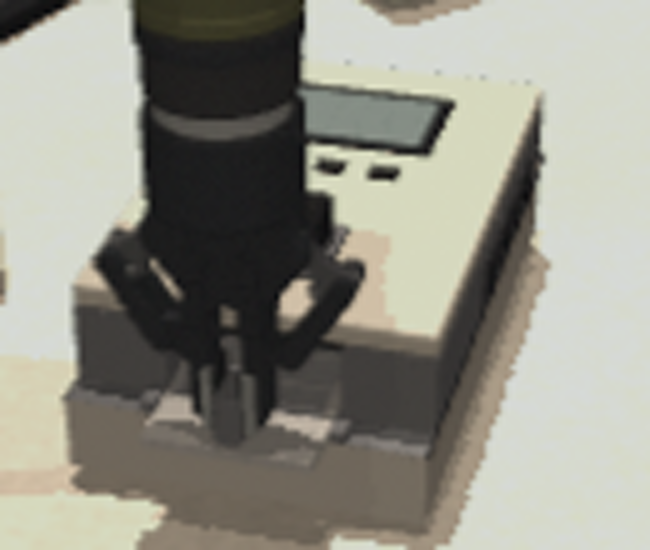

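The jaws hold the grip at 12.8 mm. I'll draw the tray out most of the way, smoothly.

Request:
arm_command --increments '[{"x": 0,"y": 0,"z": -0.003,"twist": 0},{"x": 0,"y": 0,"z": -0.01,"twist": 0},{"x": 0,"y": 0,"z": -0.02,"twist": 0},{"x": 0,"y": 0,"z": -0.031,"twist": 0},{"x": 0,"y": 0,"z": -0.042,"twist": 0},{"x": 0,"y": 0,"z": -0.053,"twist": 0},{"x": 0,"y": 0,"z": -0.064,"twist": 0},{"x": 0,"y": 0,"z": -0.075,"twist": 0},{"x": 0,"y": 0,"z": -0.086,"twist": 0},{"x": 0,"y": 0,"z": -0.095,"twist": 0},{"x": 0,"y": 0,"z": -0.1,"twist": 0},{"x": 0,"y": 0,"z": -0.1,"twist": 0}]'

```text
t: 9.35
position: [0.461, -0.1503, 0.0791]
eef_rot: [-1.553, 0.291, -0.3]
contact_force: [-0.4, -2.7, 0.8]
gripper_width: 0.0129
```

```bash
cat > look.py <<'E'
from h import *
import sys
from workcell import monitor,optics
k=sys.argv[1]
s=monitor.sense();M=R.from_rotvec(s['eef_rot']).as_matrix();print(s['t'],s['position'],M.round(4).tolist(),s['contact_force'],s['moment'],s['gripper_width'])
w=optics.camera("wrist");cv2.imwrite(f"pics/w{k}.png",w)
np.save(f"s{k}.npy",wpose(info("wrist"),s))
o=optics.camera("side");cv2.imwrite(f"pics/side{k}.png",o)
a=o[125:255,245:395];cv2.imwrite(f"pics/side{k}c.png",cv2.resize(a,None,fx=4.5,fy=4.5,interpolation=cv2.INTER_CUBIC))
E
python3 look.py 7
```

```text
9.35 [ 0.46103429 -0.15029025  0.07911741] [[0.9299, 0.0053, 0.3678], [-0.3677, -0.0033, 0.9299], [0.0061, -1.0, -0.0012]] [-0.43390344 -2.74980715  0.77926566] [-0.16991013  0.22794952  0.08344534] 0.012850963878939886
```

View pics/w7.png

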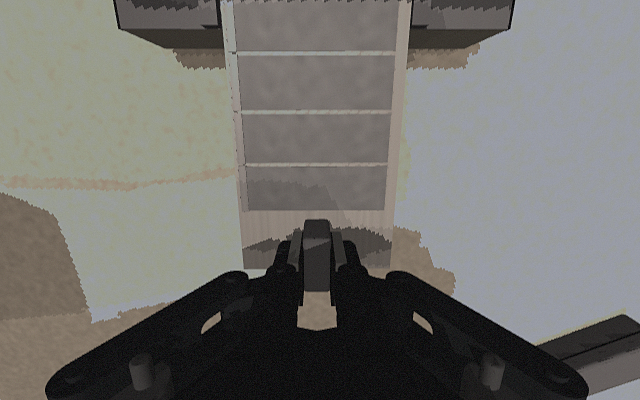

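View pics/side7c.png

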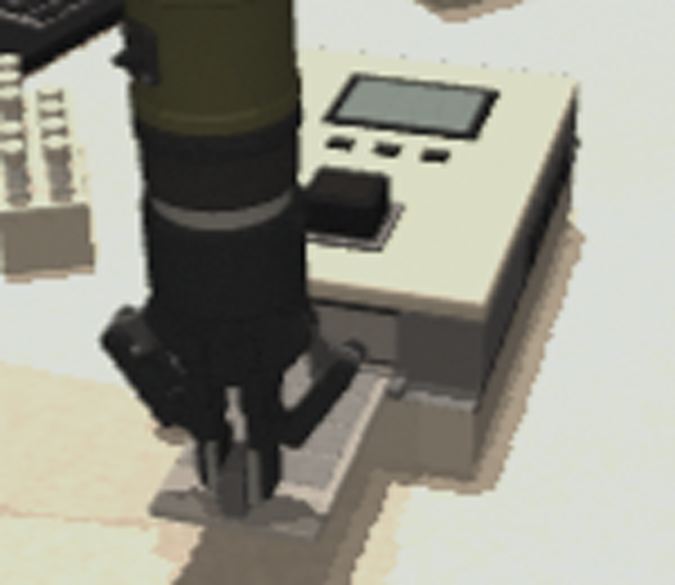

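Run:
```python
from h import *
w=cv2.imread("pics/w7.png");w=cv2.convertScaleAbs(w,alpha=1.3,beta=10)
cv2.imwrite("pics/w7a.png",cv2.resize(w[0:80,100:240],None,fx=5.5,fy=5.5,interpolation=cv2.INTER_CUBIC))
cv2.imwrite("pics/w7b.png",cv2.resize(w[0:80,390:530],None,fx=5.5,fy=5.5,interpolation=cv2.INTER_CUBIC))
cv2.imwrite("pics/w7d.png",cv2.resize(w[190:290,220:420],None,fx=4,fy=4,interpolation=cv2.INTER_CUBIC))
```

```text
(no output)
```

View pics/w7a.png

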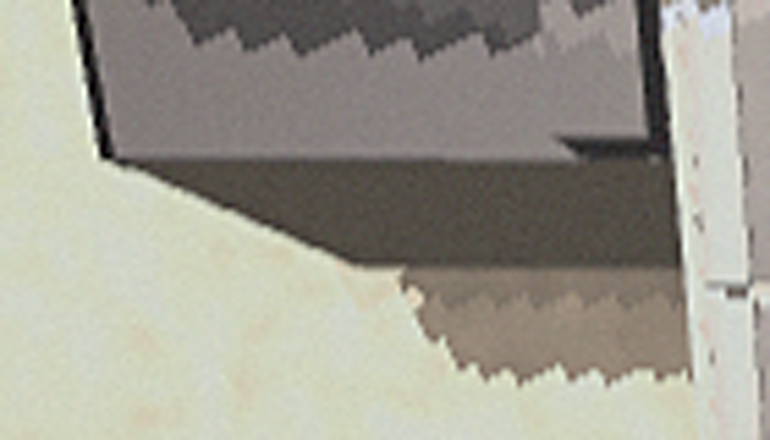

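View pics/w7b.png

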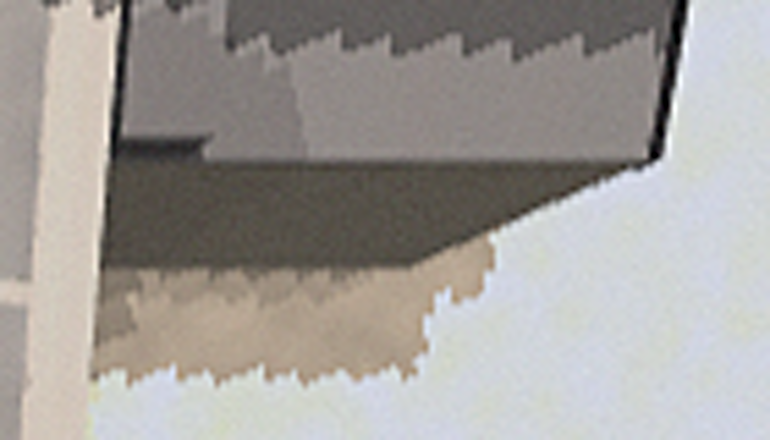

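View pics/w7d.png

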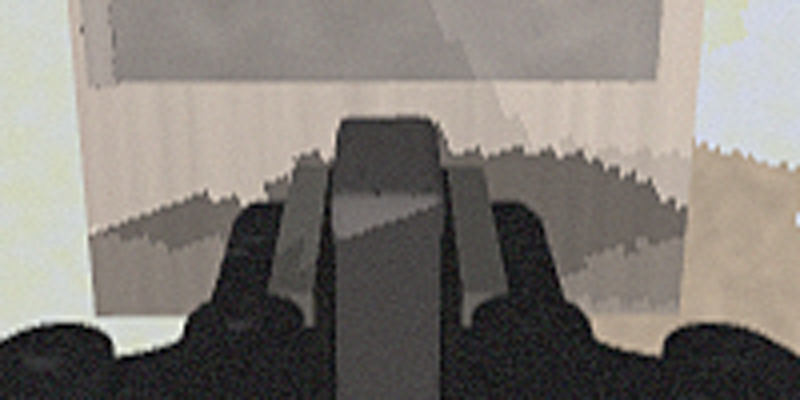

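Run:
```python
from h import *
from workcell import monitor
s=monitor.sense();M=R.from_rotvec(s['eef_rot']).as_matrix();P0=np.array(s['position'])
i=info("wrist");T=np.load("s7.npy")
def show(n,uv,z):
    X=back(i,np.array(uv,float),z,T);L=(X-P0)@M;print(n,X.round(4).tolist(),L.round(4).tolist());return L
a=show("ledge corners",[[120,28.9],[509.2,29.2]],.05)
b=show("front",[[244.2,268.5],[390,268.5]],.056)
print(np.hypot(*(a[0]-a[1])[[0,2]]),np.hypot(*(b[0]-b[1])[[0,2]]))
print("past",a[:,2].mean()-b[:,2].mean(), "remaining",.152-(a[:,2].mean()-b[:,2].mean()))
# slide places boundaries at col 315 rows
show("rows",[[315,r] for r in (210.3,164,112,53,)],.056)
```

```text
ledge corners [[0.4127, -0.0124, 0.05], [0.5896, -0.0824, 0.05]] [[-0.0959, 0.0284, 0.1104], [0.0943, 0.0296, 0.1103]]
front [[0.4138, -0.1513, 0.056], [0.4953, -0.1839, 0.056]] [[-0.0438, 0.0229, -0.0184], [0.0439, 0.0235, -0.0188]]
0.19021687839066964 0.08774441080126967
past 0.12891825630393455 remaining 0.023081743696065443
rows [[0.4671, -0.1326, 0.056], [0.4768, -0.1081, 0.056], [0.4867, -0.0834, 0.056], [0.4967, -0.0582, 0.056]] [[-0.0012, 0.0232, 0.0186], [-0.0011, 0.0231, 0.0449], [-0.001, 0.0231, 0.0715], [-0.0009, 0.023, 0.0986]]
```

The ledge corners measure 190.2 mm apart and the tray 87.7 mm wide, so the scale is right. The tray front is 128.9 mm past the edge, leaving 23.1 mm.

Request:
arm_command --increments '[{"x": 0,"y": 0,"z": -0.003,"twist": 0},{"x": 0,"y": 0,"z": -0.008,"twist": 0},{"x": 0,"y": 0,"z": -0.014,"twist": 0},{"x": 0,"y": 0,"z": -0.019,"twist": 0},{"x": 0,"y": 0,"z": -0.022,"twist": 0},{"x": 0,"y": 0,"z": -0.023,"twist": 0},{"x": 0,"y": 0,"z": -0.023,"twist": 0},{"x": 0,"y": 0,"z": -0.023,"twist": 0}]'

```text
t: 10.45
position: [0.4527, -0.1718, 0.0793]
eef_rot: [-1.554, 0.291, -0.3]
contact_force: [-0.3, -0.4, 0.1]
gripper_width: 0.0129
```

```bash
python3 look.py 8
python3 - <<'E'
from h import *
from workcell import optics
o=optics.camera("top");cv2.imwrite("pics/top8.png",o)
o=cv2.imread("pics/side8.png")[170:250,265:375];cv2.imwrite("pics/side8d.png",cv2.resize(o,None,fx=7,fy=7,interpolation=cv2.INTER_CUBIC))
E
```

```text
10.45 [ 0.45269614 -0.17180746  0.07925387] [[0.9301, 0.0052, 0.3673], [-0.3673, -0.0045, 0.9301], [0.0064, -1.0, -0.0023]] [-0.3276327  -0.42307232  0.11775789] [0.2166374  0.05515317 0.00921079] 0.01293079620557508
```

View pics/side8d.png

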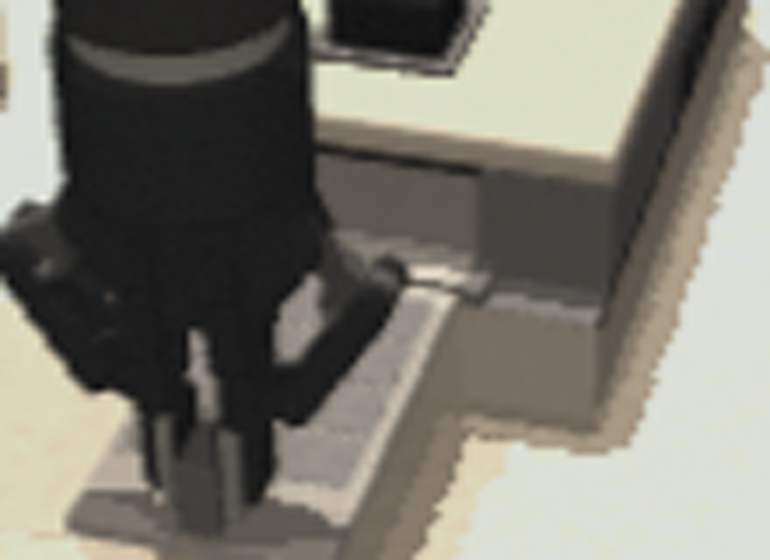

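View pics/w8.png

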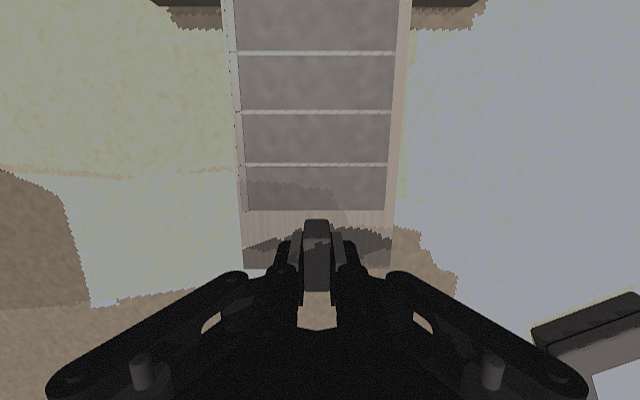

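View pics/top8.png

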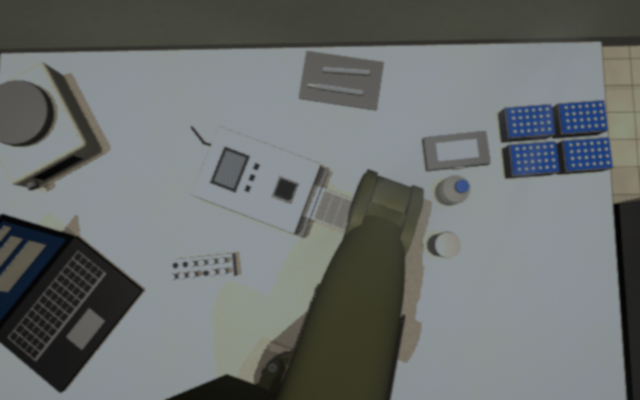

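Run:
```python
from h import *
o=cv2.imread("pics/side8.png")[195:225,310:360];cv2.imwrite("pics/side8e.png",cv2.resize(o,None,fx=15,fy=15,interpolation=cv2.INTER_CUBIC))
t=cv2.imread("pics/top8.png")[160:240,280:370];cv2.imwrite("pics/top8c.png",cv2.resize(t,None,fx=7,fy=7,interpolation=cv2.INTER_CUBIC))
w=cv2.convertScaleAbs(cv2.imread("pics/w8.png")[0:20,140:490],alpha=1.3,beta=10);cv2.imwrite("pics/w8a.png",cv2.resize(w,(770,120),interpolation=cv2.INTER_CUBIC))
```

View pics/side8e.png

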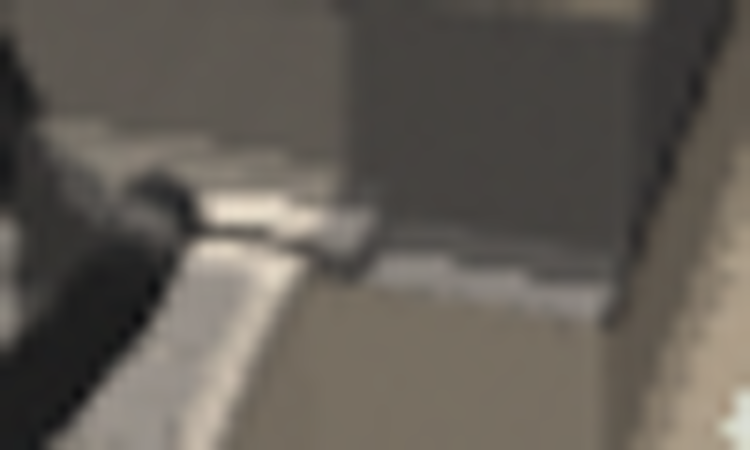

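View pics/top8c.png

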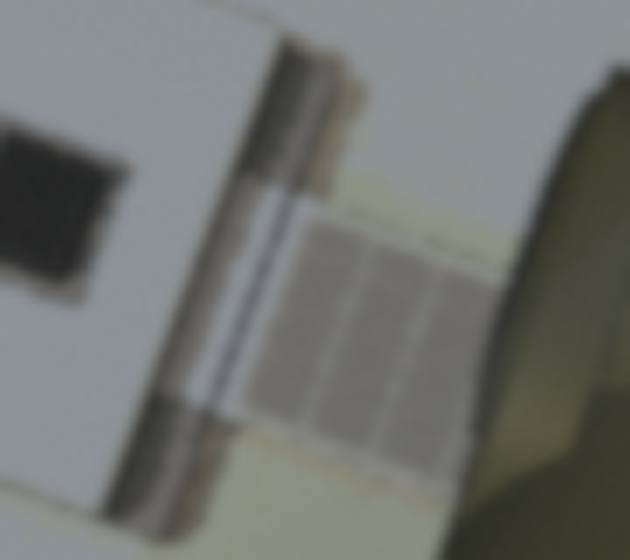

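Run:
```python
from h import *
top,side=info('top'),info('side')
u=np.array([.3674,.930])  # reader x axis
def d(X): return (X[:,:2]@u).round(4)
sc=lambda *p:np.array(p)/15+[310,195]
tc=lambda *p:np.array(p)/7+[280,160]
print("side line",d(back(side,sc((205,228),(255,240),(290,250)),.056)))
print("side ledge",d(back(side,sc((375,282),(490,298),(600,318)),.05)))
print("top line",d(back(top,tc((290,193),(252,298),(215,400)),.056)))
print("top ledge",d(back(top,tc((335,55),(318,100),(298,150),(215,420),(195,480)),.05)))
print("wrist ledge",d(np.array([[.4127,-.0124],[.5896,-.0824]])))
t=cv2.cvtColor(cv2.imread("pics/top8.png"),cv2.COLOR_BGR2GRAY)
# profiles along reader x in top view at reader y offsets
from scipy.ndimage import map_coordinates
E0=np.array([.5012,-.0474])
for off in (-.08,-.065,-.02,0.0,.02,.065,.08):
    n=np.array([-u[1],u[0]])
    z=.05 if abs(off)>.045 else .056
    a=np.arange(-.014,.0141,.001)
    P=np.c_[E0+n*off+a[:,None]*u,np.full(len(a),z)]
    uv=proj(top,P);print(off,map_coordinates(t.astype(float),[uv[:,1],uv[:,0]],order=1).round(0).astype(int).tolist())
```

```text
side line [0.1406 0.1396 0.1384]
side ledge [0.1414 0.1421 0.1416]
top line [0.1391 0.1384 0.1377]
top ledge [0.1422 0.1421 0.1424 0.1353 0.1343]
wrist ledge [0.1401 0.14  ]
-0.08 [137, 133, 129, 124, 119, 114, 111, 107, 104, 100, 96, 92, 89, 87, 87, 89, 91, 93, 95, 96, 94, 92, 88, 84, 79, 74, 71, 68, 66]
-0.065 [136, 131, 126, 121, 117, 113, 110, 107, 105, 101, 96, 92, 90, 88, 88, 90, 92, 94, 96, 97, 97, 95, 93, 89, 84, 80, 75, 71, 68]
-0.02 [112, 116, 119, 123, 127, 131, 134, 137, 138, 135, 132, 127, 122, 117, 116, 119, 123, 128, 133, 137, 137, 136, 134, 128, 122, 117, 111, 106, 103]
0.0 [113, 116, 119, 123, 127, 131, 135, 136, 137, 135, 129, 124, 119, 115, 111, 115, 120, 126, 131, 136, 139, 138, 136, 133, 127, 121, 115, 109, 104]
0.02 [113, 115, 118, 122, 126, 130, 133, 135, 134, 133, 128, 121, 114, 112, 111, 112, 118, 125, 131, 134, 137, 137, 134, 131, 125, 119, 113, 109, 105]
0.065 [130, 124, 117, 109, 103, 97, 92, 89, 86, 83, 82, 81, 81, 84, 87, 91, 95, 98, 100, 99, 99, 96, 91, 87, 82, 77, 72, 70, 68]
0.08 [126, 120, 113, 106, 100, 96, 92, 89, 86, 84, 82, 81, 80, 83, 86, 90, 94, 98, 99, 100, 100, 98, 94, 89, 84, 79, 74, 71, 68]
```

Run:
```python
from h import *
from scipy.ndimage import map_coordinates
top,side=info('top'),info('side')
u=np.array([.3674,.930]);n=np.array([-u[1],u[0]]);E0=np.array([.5012,-.0474])
a=np.arange(-.012,.0161,.001);print((a*1000).round().astype(int).tolist())
def prof(img,cam,offs,z):
    out=[]
    for o in offs:
        uv=proj(cam,np.c_[E0+n*o+a[:,None]*u,np.full(len(a),z)]);out.append(map_coordinates(img.astype(float),[uv[:,1],uv[:,0]],order=1))
    return np.mean(out,0).round(0).astype(int).tolist()
for nm in("side8","side4"):
    im=cv2.cvtColor(cv2.imread(f"pics/{nm}.png"),cv2.COLOR_BGR2GRAY)
    print(nm,"ledge R",prof(im,side,np.linspace(-.088,-.06,60),.05))
    print(nm,"line",prof(im,side,np.linspace(-.04,-.026,40),.056))
    print(nm,"railtop",prof(im,side,np.linspace(-.0495,-.0465,20),.056))
for nm in("top0","top8"):
    im=cv2.cvtColor(cv2.imread(f"pics/{nm}.png"),cv2.COLOR_BGR2GRAY)
    print(nm,"L",prof(im,top,np.linspace(.06,.088,60),.05));print(nm,"R",prof(im,top,np.linspace(-.088,-.06,60),.05))
    print(nm,"line",prof(im,top,np.linspace(-.03,.03,60),.056))
```

```text
[-12, -11, -10, -9, -8, -7, -6, -5, -4, -3, -2, -1, 0, 1, 2, 3, 4, 5, 6, 7, 8, 9, 10, 11, 12, 13, 14, 15, 16]
side8 ledge R [112, 112, 112, 112, 112, 112, 112, 111, 111, 111, 111, 112, 113, 115, 118, 121, 125, 128, 130, 130, 129, 125, 119, 110, 101, 94, 89, 86, 85]
side8 line [154, 157, 161, 167, 174, 180, 184, 187, 188, 185, 175, 159, 140, 125, 118, 124, 142, 163, 183, 197, 203, 204, 201, 194, 183, 168, 153, 141, 133]
side8 railtop [107, 106, 105, 102, 99, 94, 89, 86, 82, 79, 75, 79, 87, 96, 105, 114, 119, 124, 129, 133, 133, 132, 131, 130, 123, 113, 103, 93, 85]
side4 ledge R [107, 107, 107, 106, 106, 106, 106, 106, 106, 106, 106, 107, 108, 110, 113, 116, 119, 122, 123, 123, 120, 114, 106, 96, 86, 78, 73, 70, 68]
side4 line [189, 189, 189, 188, 188, 187, 185, 182, 180, 177, 177, 178, 180, 181, 181, 179, 178, 177, 176, 173, 169, 162, 154, 142, 129, 115, 103, 93, 88]
side4 railtop [104, 103, 102, 99, 95, 91, 86, 82, 79, 75, 72, 75, 83, 90, 98, 105, 107, 109, 110, 111, 110, 109, 108, 106, 101, 92, 83, 74, 66]
top0 L [117, 112, 109, 105, 102, 100, 97, 93, 90, 86, 84, 83, 84, 85, 88, 90, 91, 92, 91, 89, 85, 81, 77, 72, 69, 65, 63, 61, 59]
top0 R [116, 112, 108, 105, 102, 99, 96, 92, 89, 85, 82, 81, 81, 82, 84, 86, 87, 88, 87, 85, 82, 78, 74, 70, 66, 64, 61, 59, 58]
top0 line [114, 110, 106, 103, 100, 97, 94, 90, 87, 84, 82, 81, 82, 84, 86, 89, 90, 90, 88, 86, 82, 78, 74, 69, 66, 63, 60, 59, 57]
top8 L [117, 110, 104, 99, 94, 91, 88, 85, 83, 82, 82, 84, 87, 91, 94, 98, 99, 100, 99, 97, 93, 89, 84, 79, 75, 72, 69, 67, 64]
top8 R [127, 122, 118, 114, 111, 108, 105, 101, 97, 93, 90, 89, 89, 90, 92, 94, 96, 96, 95, 93, 90, 85, 81, 76, 72, 69, 67, 65, 63]
top8 line [119, 122, 126, 131, 134, 136, 136, 134, 129, 124, 118, 114, 113, 116, 121, 127, 133, 137, 139, 139, 136, 132, 127, 121, 115, 110, 106, 102, 98]
```

Run:
```python
from workcell import monitor,finish_job
s=monitor.sense();print(s['t'],s['position'],s['joint_vel'].round(4),s['contact_force'],s['gripper_width'])
print(finish_job())
```

```text
10.6 [ 0.45272584 -0.17181441  0.07927334] [-0.001   0.001   0.0001 -0.0003  0.0002 -0.0007] [-1.0147473  -0.75982104  0.20585238] 0.012439385999522422
the job is handed in; nothing more can be done
None
```

I pressed the eject key to its stop, took the tray by its finger grip and drew it straight out. I handed in at t = 10.6 s with the arm still holding the tray at the line.

- **Key press:** the force rose to 23 N for the last 0.3 mm of travel, which is the solid stop. Afterwards the tray's front end was about 28 mm past the ledge edge.
- **Draw:** the tray travelled about 124 mm, keeping square to the reader.
- **Line position:** the wrist-camera measurement plus arm travel puts the front end 152.0 mm past the edge, so the line is at the edge. The side and top pictures put the line between level and about 1.5 mm too far out. That is within the stated 2 mm calibration, so I left it.
- **Not seen directly:** the wrist camera could not see the line in the final pose; only the side and top pictures show it.
- **Hold:** the arm was still, the outside force was about 1 N, and the grip had not slipped. The gripper pitched only about 0.2° during the draw, so I judge the tray level with its tail on the ledge; I did not measure that separately.
- **Other things on the bench:** none were touched.

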